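# Set the extending pan rest and close its cam lever

### The job

Take the red knob on the cam lever of the extending pan rest and, with the lever still open, pull the spring-loaded leg out until its red pointer lines up with the white line on the orange marker clip. Keeping the leg on that mark all the while, swing the lever fully across to its closed stop at the green dot. Finish still gripping the knob, lever closed and leg on the mark, so that the brass nut can be tightened by someone else; do not shift the marker clip or disturb the things standing around.

Things in the scene. Friction and masses are not known exactly. Their poses are not given: they have to be found in the camera images.
- pan_rest: Steel pan rest, a flat frame 136 x 160 mm and 26 mm high, fixed to the worktop (it cannot be shifted). Origin: centre of the underside of the frame, on the worktop. Its own +y axis is the direction in which the leg is pulled out, x lies across, z up. A thin aluminium scale rail (10 mm wide, top at 17 mm height) runs along +y at x = +63 mm from the frame out to y = 225 mm.
- leg (a joint): How far the sliding leg is out, m: 0 = pushed in (its start), up to 0.125. The leg is an aluminium bar with a steel cross foot (104 mm wide, 19 mm high), sliding along the rest's +y. A spring always pulls it in with 3 N at 0 rising to 5.5 N at 0.125 (friction 0.4 N), and it slides back if let go, also when the lever is closed: closing the lever alone does not lock it.
- leg_pointer (a point): Outer end of the thin red pointer bar on the leg's cross foot, beside the scale rail, 22 mm above the worktop; moves with the leg. On the rest's frame it lies at x = 50 mm, y = 100 mm + joint leg.
- mark_line (a point): Middle of the white line across the orange marker clip on the scale rail (20 x 10 x 16 mm, top 26 mm above the worktop). On the rest's frame at x = 63 mm, y = 100 mm + the leg travel that is wanted (somewhere between 45 and 105 mm); its axes are the rest's. The clip stands there by friction (3 N) and must stay.
- lever (a joint): Angle of the black cam lever, rad: 0 = fully closed (hard stop, lever points half-way between the rest's +y and -x, over the green dot), 1.57 = fully open (half-way between +y and +x, over the white dot). It starts between 1.35 and 1.57. At value q the knob lies from the pivot in the direction 135 degrees - q, counted from the rest's +x towards its +y; closing is anticlockwise from above. It turns with about 0.2 N m of friction (3.6 N at the knob) and stays where left.
- lever_pivot (a point): Upright axis of the lever, on the leg: on the rest's frame x = 0, y = 100 mm + joint leg; 26 mm above the worktop. The lever hub with its brass wing nut reaches up to 43 mm height.
- lever_knob: The red upright knob at the tip of the lever, 55 mm from the pivot: round, 22 mm in diameter between 48 and 96 mm above the worktop, on a 15 mm stem that rises from the lever arm (arm top at 33 mm height). It swivels freely on its own upright axis on the lever, so it can be held from above at any yaw and the hand need not turn while the lever swings. Origin: on the knob's axis, 22 mm above the worktop.
- knob_grip (a point): On the knob's axis, 74 mm above the worktop: a good height to grip.
- mug: Bystander: white mug with grey dots, 82 x 114 x 91 mm; origin under its middle.
- garlic: Bystander: garlic bulb, 60 mm wide, 58 mm high; origin under its middle.
- lemon: Bystander: lemon, 72 x 55 x 56 mm; origin under its middle.
- tin: Bystander: low food tin, 75 mm in diameter, 58 mm high; origin under its middle.

How it is judged:
On the way:
1. the leg is pulled out to the mark (pointer within 6 mm of the white line along the slide) while the lever is still open (over 1.0 rad), held by the knob (y of leg_pointer in the frame of mark_line between -0.006 and 0.006 m and value of joint lever above 1 rad and contact force between the fingers and lever_knob above 2 N), for 0.2 s.
At the end, for the whole second after the job is handed in: The lever is closed (under 0.12 rad), the leg's pointer is within 5 mm of the white line along the slide and at rest, and the fingers still hold the red knob (over 2 N) (y of leg_pointer in the frame of mark_line between -0.005 and 0.005 m and value of joint lever below 0.12 rad and contact force between the fingers and lever_knob above 2 N and velocity of joint leg between -0.01 and 0.01 m/s); the arm keeps its last pose, push and grip.
It fails at once if the leg is more than 10 mm off the mark while the lever is being closed (under 0.85 rad) (value of joint lever below 0.85 rad and not (y of leg_pointer in the frame of mark_line between -0.01 and 0.01 m)).
It fails at once if the marker clip is shifted by more than 4 mm (distance of mark_line from where it was at the start of the episode above 0.004 m).
It fails at once if a bystander is moved by more than 15 mm (distance of any of mug, garlic, lemon, tin from where it was at the start of the episode above 0.015 m).
It also fails if it takes over 40 s, if anything falls off the work surface, if the arm or the gripper's body presses on something with over 40 N, if the wrist force passes 120 N, or if a joint passes its speed limit or range.

### The arm

A 6-joint arm with a two-finger parallel gripper is mounted at the origin on a cart in front of the work surface, level with it; the furniture and walls round the work are solid. World frame = base frame: x ahead of the robot, y to its left, z up, the work surface at z = 0. Lengths are in m, angles in rad, forces in N, time in s.
With the tool pointing down it reaches from about 0.3 to 0.775 m from the base axis. Payload 14.6 kg.
Tool frame: the origin (TCP) lies at the very end of the fingers, on their centre line; the grasp point (between the pads) lies 19 mm behind it; z points along the fingers, y is the line along which they close (so a half turn about z gives the same grasp; the last joint's range is limited). The gripper opens to 94 mm and grips with 3 to 60 N. Pads are 16 mm wide; open, the fingers measure 119 mm over their backs; the gripper's body (75 mm by 177 mm) begins 78 mm behind the grasp point.
Start: joints at [-1.33, 0.3, 1.521, -0, 1.321, -0.067], TCP at [0.167, -0.524, 0.176] pointing down, gripper open.
Joint ranges: [-3.03, 3.03], [-0.79, 2.21], [0.23, 2.52], [-1.04, 4.18], [0, 3.07], [-2.55, 2.55]. Speed limits (rad/s): [2.22, 2.22, 2.57, 3.14, 3.14, 3.14].

### API

Orientations are given as [roll, pitch, yaw] about the fixed x, y, z axes, in that order (R = Rz(yaw) Ry(pitch) Rx(roll)).
In Python, from station import * gives the robot as it stands.
- The arm moves only by the tool jog_arm, never from a script. Its argument "rows" is a list of rows, each a list of 3 entries, a list of its own where there are three numbers: the shift along the tool's x, y, z in m, then the turn about the tool's z in degrees, then the finger opening in m, from 0 to 0.094. A call has 1 to 12 rows; each row shifts and turns the commanded pose from where the row before left it, along the tool's axes as they then stand; what a row does not reach is not made up. A row lasts 1/12 s, in which the tool goes at most 41.7 mm and 7.16 degrees, less where a joint would pass 70% of its speed; a pose out of reach is approached as far as the arm can. A call is refused whole if a number of a shift passes 0.0417 or a number of a turn 7.16, either way. A call with a gripper value outside its range is refused whole. The fingers move at their own pace and stop on an object; "squeeze" is the grip in N (left out, the last holds). Time passes only in rows, so rows that do not move let the fingers close. It gives the time, the measured TCP pose, the force, the opening and the grip force at its end, in the units of the state.
- get_obs(): the state, without advancing time (a new reading comes with each control period).
- camera(name): name is "scene" or "side" or "wrist"; returns a dict with "image" (480x640x3 uint8, red, green, blue), "range_z" (480x640 float32, m along the optical axis (not along the pixel's ray), 0 where there is no reading), "K" (3x3 intrinsics, pixels), "world_from_camera" (4x4, takes a point from camera to world coordinates); the wrist camera has in their place "T_tool_cam" (4x4, takes a point from camera to tool coordinates, whose origin is the TCP and whose axes are the flange's). Camera axes: x right, y up, looking along -z (the intrinsics and any distortion apply to the point x, -y, -z); pixel columns grow to the right and rows downward; lengths in m; the calibration is good to about 2 mm. A picture is of the moment at which its call begins: read the wrist's pose just before it.
- hand_in(): hands the job in; it is judged then, once.
Trained networks look in a picture, given as the dict that the camera call returned (one of the last four; its "shot" number tells which), for a name from the list of things; names that differ only in an ending like _2 or _b are one class to them, and where a whole thing is asked for, a point or a joint stands for the part that bears it (a point fixed in the world has none). Each returns a list of dicts, best first, with "p" (0 to 1); they miss things now and then, are a little off and sometimes report something else, mostly with a low value. They report only what shows in the picture. A call takes as long as a camera call.
- search_frame(label, picture): "at" ([column, row] as shares, 0 to 1, of the picture: columns of its width, rows of its height, amid what is visible of it).
- spot_point(label, picture): "at" ([column, row] as shares, 0 to 1, of the picture: columns of its width, rows of its height: a listed point, or the origin of a listed thing).
The state is a dict: "time_s": time; "qpos": joint angles; "joint_vel": joint speeds; "tau": joint torques, N m; "ee_pos": TCP position; "eef_rot": TCP orientation; "force": force on the tool from outside, world axes, zero at the start; "moment": the same for the moment, N m; "grip_width": finger opening in m; "grip_force": force on a finger pad.
Only numpy, scipy, OpenCV 4.12 (cv2) and the standard library are available. Lean on these libraries where they do the work, as an engineer would, in place of code of your own. Each camera call takes 0.05 s, during which the arm holds its last target. There are 200 camera calls.

## Working session

There is one attempt and no reset: what is moved stays moved. The work goes in short steps, Python scripts to look and compute and a tool call to move; the robot and the scene stay as the last step left them, time stands still between calls to the robot, and variables do not carry over. Pictures are saved under pics/ and viewed, at most 10 in all, crops included, and the job is handed in when it is done.

Besides the shell and the picture viewer there is one more tool, called after "Call:" in YAML: its name, and indented under it one key for each argument. jog_arm: Moves the arm, as the interface text tells. Its arguments: {"type":"object","properties":{"rows":{"type":"array","items":{"type":"array"}},"squeeze":{"type":"number"}},"required":["rows"]}

```bash
mkdir -p pics
cat > h.py <<'E'
from station import *
import numpy as np, cv2
from scipy.spatial.transform import Rotation as R
def ext(c,o):
    if "world_from_camera" in c: return np.array(c["world_from_camera"])
    T=np.eye(4);T[:3,:3]=R.from_euler('xyz',o["eef_rot"]).as_matrix();T[:3,3]=o["ee_pos"]
    return T@np.array(c["T_tool_cam"])
def ray(c,T,at):
    K=np.array(c["K"]);u,v=at[0]*640,at[1]*480
    d=np.array([(u-K[0,2])/K[0,0],-(v-K[1,2])/K[1,1],-1.])
    return T[:3,3],T[:3,:3]@d
def onz(c,T,at,z):
    p,d=ray(c,T,at);return p+d*(z-p[2])/d[2]
def dep(c,T,at):
    p,d=ray(c,T,at);r=c["range_z"][min(479,int(at[1]*480)),min(639,int(at[0]*640))];return p+d*r
def shoot(n,fn=None):
    o=get_obs();c=camera(n);T=ext(c,o)
    if fn: cv2.imwrite('pics/'+fn,c["image"][:,:,::-1])
    return c,T,o
Z=dict(pan_rest=0,leg_pointer=.022,mark_line=.026,lever_pivot=.026,lever_knob=.022,knob_grip=.074,mug=0,garlic=0,lemon=0,tin=0)
def pts(c,T,names=Z):
    for n in names:
        for r in spot_point(n,c)[:2]:
            print(n,round(r["p"],2),np.round(np.array(r["at"])*[640,480]),np.round(onz(c,T,r["at"],Z[n]),4))
E
python3 - <<'E'
from h import *
print(get_obs())
for n in ["scene","side"]:
    c,T,o=shoot(n,n+'.png');print(n,T[:3,3]);pts(c,T)
E
```

```text
{'time_s': 0.0, 'qpos': array([-1.32956774e+00,  3.00498847e-01,  1.52157439e+00, -2.84444168e-05,
        1.32070528e+00, -6.66094127e-02]), 'joint_vel': array([ 0.00029654, -0.00015929,  0.00118941, -0.00148638, -0.00087253,
        0.00028745]), 'tau': array([ 3.29821614e-04, -5.31805229e+01, -3.52730477e+01,  7.07738986e-02,
        2.43594573e-02, -9.89643763e-05]), 'ee_pos': array([ 0.16656253, -0.52386024,  0.17537397]), 'eef_rot': array([-3.14040759e+00, -5.14411137e-05,  3.07845026e-01]), 'force': array([ 0.26865723, -0.6940454 ,  0.41487856]), 'moment': array([-0.00027553,  0.0246312 , -0.03495877]), 'grip_force': 0.0, 'grip_width': 0.09380125912531372}
scene [-0.04705103  0.75602025  0.92184356]
pan_rest 0.9 [372. 221.] [ 0.5135 -0.1846 -0.    ]
pan_rest 0.66 [399. 177.] [ 0.5646 -0.398   0.    ]
leg_pointer 0.56 [334. 217.] [ 0.587  -0.1107  0.022 ]
mark_line 0.43 [312. 228.] [ 0.5999 -0.0372  0.026 ]
lever_pivot 0.95 [345. 224.] [ 0.5436 -0.1025  0.026 ]
lever_knob 0.68 [327. 227.] [ 0.5753 -0.0654  0.022 ]
knob_grip 0.75 [326. 212.] [ 0.5783 -0.062   0.074 ]
mug 0.53 [3
[... 231 characters left out ...]
.20467014 -1.16891702  0.75207809]
pan_rest 0.88 [364. 286.] [ 0.5176 -0.1909  0.    ]
pan_rest 0.54 [361. 245.] [ 0.6424 -0.0042  0.    ]
leg_pointer 0.57 [364. 258.] [ 0.5795 -0.1048  0.022 ]
leg_pointer 0.35 [436. 318.] [ 0.5481 -0.4184  0.022 ]
mark_line 0.36 [361. 246.] [ 0.6116 -0.0507  0.026 ]
lever_pivot 0.92 [346. 259.] [ 0.5343 -0.0883  0.026 ]
lever_knob 0.55 [354. 254.] [ 0.5708 -0.0731  0.022 ]
knob_grip 0.69 [353. 231.] [ 0.5882 -0.0429  0.074 ]
mug 0.45 [271. 207.] [0.5581 0.3871 0.    ]
garlic 0.51 [236. 220.] [0.42   0.3609 0.    ]
lemon 0.84 [384. 343.] [ 0.4157 -0.4039  0.    ]
tin 0.89 [436. 317.] [ 0.575  -0.3929  0.    ]
tin 0.16 [361. 244.] [6.47e-01 3.00e-04 0.00e+00]
```

View pics/side.png

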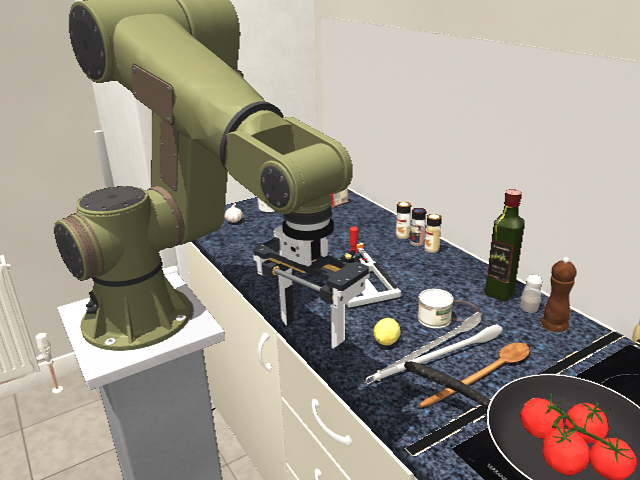

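Run:
```python
from h import *
c=camera("wrist");print(c["T_tool_cam"],c["K"])
```

```text
[[ 5.33772922e-04  9.58162349e-01  2.86224786e-01  8.39126699e-02]
 [ 9.99999850e-01 -5.45632604e-04 -3.83203177e-05 -1.47796505e-03]
 [ 1.19456489e-04  2.86224763e-01 -9.58162497e-01 -2.08782985e-01]
 [ 0.00000000e+00  0.00000000e+00  0.00000000e+00  1.00000000e+00]] [[409.84405682   0.         317.46042507]
 [  0.         409.84405682 238.03982475]
 [  0.           0.           1.        ]]
```

Call:
jog_arm:
  rows:
    - [[0.032,-0.0226,-0.01],0,0.094]
    - [[0.032,-0.0226,-0.01],0,0.094]
    - [[0.032,-0.0226,-0.01],0,0.094]
    - [[0.032,-0.0226,-0.01],0,0.094]
    - [[0.032,-0.0226,-0.01],0,0.094]
    - [[0.032,-0.0226,-0.01],0,0.094]
    - [[0.032,-0.0226,-0.01],0,0.094]
    - [[0.032,-0.0226,-0.01],0,0.094]
    - [[0.032,-0.0226,-0.01],0,0.094]
    - [[0.032,-0.0226,-0.01],0,0.094]
    - [[0.032,-0.0226,-0.01],0,0.094]
    - [[0.032,-0.0226,-0.01],0,0.094]

```text
time_s: 2.15
ee_pos: [0.4512, -0.1475, 0.2967]
eef_rot: [3.141, -0.001, 0.308]
force: [0.8, 0.1, 0.3]
grip_width: 0.0943
grip_force: 0.0
```

Call:
jog_arm:
  rows:
    - [[0,0,0],0,0.094]
    - [[0,0,0],0,0.094]
    - [[0,0,0],0,0.094]

```text
time_s: 2.4
ee_pos: [0.4502, -0.1495, 0.2957]
eef_rot: [-3.141, 0.0, 0.308]
force: [-0.2, 0.1, -0.1]
grip_width: 0.0938
grip_force: 0.0
```

Run:
```python
from h import *
c,T,o=shoot("wrist",'w1.png');print(o["ee_pos"],o["eef_rot"],T[:3,3],o["qpos"]);pts(c,T)
for n in ["scene","side"]:
    c,T,o=shoot(n);print(n);pts(c,T,["pan_rest","leg_pointer","mark_line","lever_pivot","knob_grip","mug"])
```

```text
[ 0.45016066 -0.14954414  0.29566348] [-3.14147787e+00  4.25221404e-04  3.08239556e-01] [ 0.52976258 -0.12267418  0.50441092] [-3.97847034e-01  6.21579672e-02  1.52626764e+00 -1.88599805e-04
  1.55356508e+00  8.64713048e-01]
pan_rest 0.81 [366. 150.] [ 0.509  -0.1902  0.    ]
leg_pointer 0.63 [313.  59.] [ 0.5845 -0.0999  0.022 ]
mark_line 0.54 [258.   8.] [ 0.6134 -0.0313  0.026 ]
lever_pivot 0.57 [292.  99.] [ 0.5377 -0.0906  0.026 ]
lever_knob 0.97 [272.  54.] [ 0.5753 -0.0562  0.022 ]
lever_knob 0.71 [363. 148.] [ 0.5112 -0.1835  0.022 ]
knob_grip 0.74 [267.  46.] [ 0.5761 -0.0571  0.074 ]
lemon 0.97 [491. 264.] [ 0.4209 -0.3964  0.    ]
tin 0.9 [539. 154.] [ 0.569  -0.3914  0.    ]
tin 0.17 [274.  56.] [ 0.576  -0.0564  0.    ]
scene
pan_rest 0.72 [375. 220.] [ 0.51   -0.1898 -0.    ]
leg_pointer 0.58 [334. 217.] [ 0.5851 -0.1075  0.022 ]
mark_line 0.43 [305. 227.] [ 0.6158 -0.0251  0.026 ]
lever_pivot 0.81 [347. 223.] [ 0.5427 -0.1075  0.026 ]
knob_grip 0.65 [328. 212.] [ 0.5728 -0.0659  0.074 ]
knob_grip 0.55 [398. 178.] [ 0.5177 -0.3023  0.074 ]
side
pan_rest 0.85 [362. 287.] [ 0.5111 -0.1947  0.    ]
pan_rest 0.6 [361. 244.] [ 0.6462 -0.0014  0.    ]
leg_pointer 0.67 [235. 220.] [0.3975 0.3111 0.022 ]
leg_pointer 0.59 [362. 257.] [ 0.5794 -0.0967  0.022 ]
mark_line 0.52 [360. 246.] [ 0.6085 -0.0499  0.026 ]
lever_pivot 0.56 [348. 258.] [ 0.5429 -0.0862  0.026 ]
knob_grip 0.73 [354. 234.] [ 0.5808 -0.0576  0.074 ]
mug 0.87 [271. 209.] [0.5495 0.3721 0.    ]
```

View pics/w1.png

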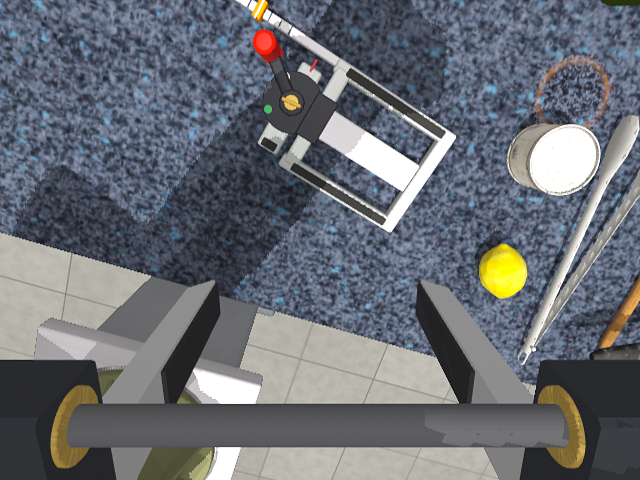

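Call:
jog_arm:
  rows:
    - [[0.027,-0.009,0.015],0,0.094]
    - [[0.027,-0.009,0.015],0,0.094]
    - [[0.027,-0.009,0.015],0,0.094]
    - [[0,0,0],0,0.094]
    - [[0,0,0],0,0.094]
    - [[0,0,0],0,0.094]

```text
time_s: 4.15
ee_pos: [0.5192, -0.0994, 0.2514]
eef_rot: [3.141, -0.0, 0.308]
force: [-0.3, -0.1, -0.2]
grip_width: 0.0941
grip_force: 0.0
```

Run:
```python
from h import *
c,T,o=shoot("wrist",'w2.png');print(o["ee_pos"],o["eef_rot"],T[:3,3]);pts(c,T,["pan_rest","leg_pointer","mark_line","lever_pivot","lever_knob","knob_grip","mug"])
np.savez('w2.npz',K=c["K"],T=T,rz=c["range_z"],im=c["image"])
```

```text
[ 0.51923446 -0.09937061  0.25137042] [ 3.14129218e+00 -1.71505600e-04  3.07961989e-01] [ 0.59869849 -0.0724779   0.46016768]
pan_rest 0.92 [388. 225.] [ 0.5074 -0.1877  0.    ]
leg_pointer 0.89 [341. 138.] [ 0.5853 -0.1024  0.022 ]
leg_pointer 0.75 [297. 129.] [ 0.5799 -0.0565  0.022 ]
mark_line 0.52 [284.  85.] [ 0.6159 -0.0316  0.026 ]
lever_pivot 0.98 [315. 179.] [ 0.5369 -0.0896  0.026 ]
lever_knob 0.6 [299. 132.] [ 0.5775 -0.0597  0.022 ]
knob_grip 0.76 [290. 134.] [ 0.5759 -0.0537  0.074 ]
```

View pics/w2.png

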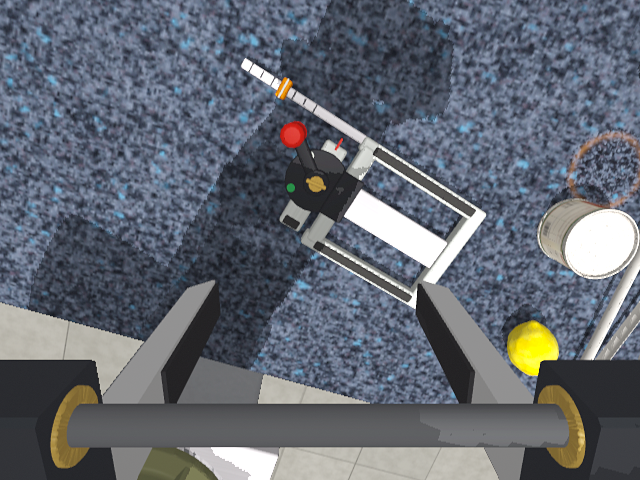

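Run:
```python
from h import *
d=np.load('w2.npz');c=dict(K=d['K'],range_z=d['rz']);T=d['T'];im=d['im']
cv2.imwrite('pics/w2c.png',cv2.resize(im[45:235,225:425],None,fx=3.8,fy=3.1,interpolation=cv2.INTER_CUBIC)[:,:,::-1])
# frame outer edges at z=.026 and rail at z=.017
hsv=cv2.cvtColor(im,cv2.COLOR_RGB2HSV)
for n,lo,hi,z in [("orange",(10,150,150),(22,255,255),.026),("red",(0,170,120),(6,255,255),.022),("green",(50,100,60),(85,255,255),.026)]:
    k,l,s,ce=cv2.connectedComponentsWithStats(cv2.inRange(hsv,lo,hi)[:300])
    for i in range(1,k):
        if s[i,4]>8: print(n,s[i],ce[i],onz(c,T,(ce[i]+.5)/[640,480],z))
a=[onz(c,T,np.array(p)/[640,480],.017)[:2] for p in [(245,63),(367,140)]]
print(a,np.degrees(np.arctan2(*(a[0]-a[1])[::-1])))
```

```text
orange [275  77  12  19  67] [280.73134328  86.08955224] [ 0.61422013 -0.0297538   0.026     ]
orange [280  80  12  20  84] [285.91666667  89.5952381 ] [ 0.61263296 -0.03560351  0.026     ]
orange [306 177  20  15 198] [315.58585859 183.76767677] [ 0.53166608 -0.09238668  0.026     ]
red [280 121  27  27 534] [293.07116105 134.00374532] [ 0.57337396 -0.0546186   0.022     ]
red [335 138   8  12  22] [338.72727273 143.36363636] [ 0.57876334 -0.10276702  0.022     ]
green [286 183   9  10  66] [290.37878788 187.39393939] [ 0.51980179 -0.06794622  0.026     ]
[array([0.62484518, 0.01188359]), array([ 0.59118569, -0.12972004])] 76.6288174601878
```

View pics/w2c.png

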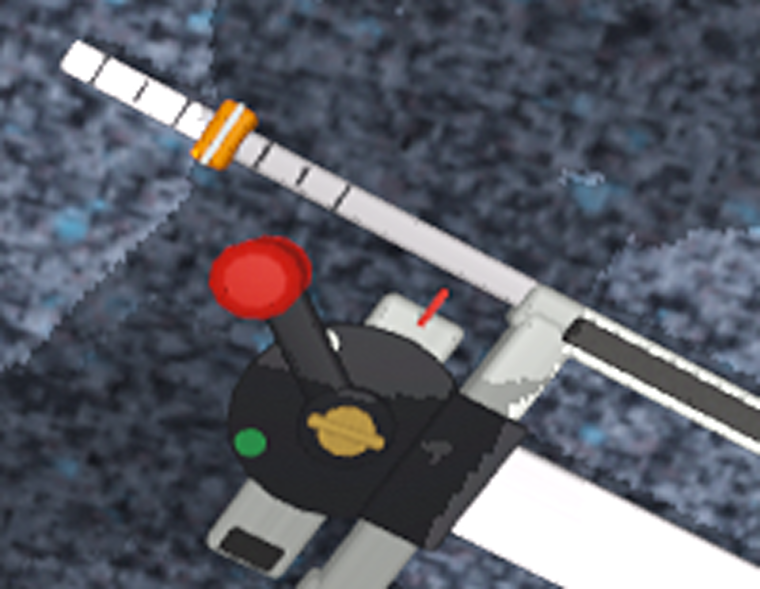

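Call:
jog_arm:
  rows:
    - [[0.0225,-0.008,0.025],0,0.094]
    - [[0.0225,-0.008,0.025],0,0.094]
    - [[0.0225,-0.0085,0.025],0,0.094]
    - [[0,0,0.02],0,0.094]
    - [[0,0,0],0,0.094]
    - [[0,0,0],0,0.094]

```text
time_s: 5.05
ee_pos: [0.5759, -0.0554, 0.1558]
eef_rot: [-3.141, 0.001, 0.308]
force: [1.2, -0.1, 1.2]
grip_width: 0.0942
grip_force: 0.0
```

Run:
```python
from h import *
c,T,o=shoot("wrist",'w3.png');print(o["ee_pos"],o["eef_rot"]);pts(c,T,["leg_pointer","mark_line","lever_pivot","lever_knob","knob_grip"])
```

```text
[ 0.57594347 -0.05536521  0.15582087] [-3.14094391e+00  1.37778572e-03  3.07897834e-01]
leg_pointer 0.64 [375. 226.] [ 0.5833 -0.104   0.022 ]
mark_line 0.87 [303. 168.] [ 0.6126 -0.0295  0.026 ]
lever_pivot 0.61 [343. 271.] [ 0.5366 -0.0896  0.026 ]
lever_knob 0.83 [323. 217.] [ 0.5776 -0.0585  0.022 ]
knob_grip 0.88 [322. 236.] [ 0.5749 -0.0579  0.074 ]
```

View pics/w3.png

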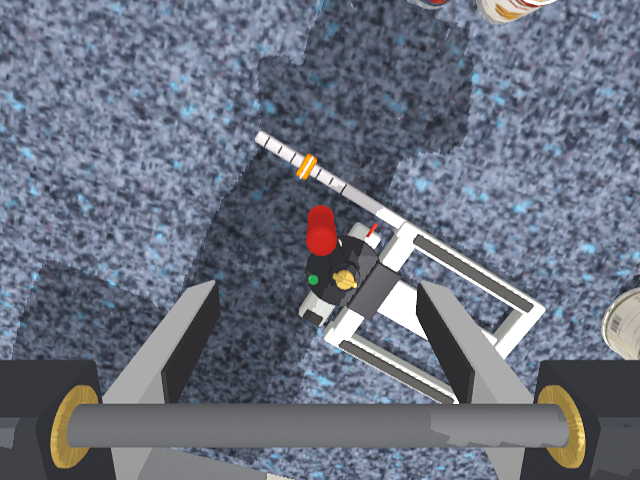

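Call:
jog_arm:
  rows:
    - [[0,0,0.025],0,0.094]
    - [[0,0,0.025],0,0.094]
    - [[0,0,0.025],0,0.094]
    - [[0,0,0.015],0,0.094]
    - [[0,0,0.01],0,0.094]
    - [[0,0,0],0,0.015]
    - [[0,0,0],0,0.015]
    - [[0,0,0],0,0.015]
    - [[0,0,0],0,0.015]
    - [[0,0,0],0,0.015]
    - [[0,0,0],0,0.015]
    - [[0,0,0],0,0.015]
  squeeze: 40

```text
time_s: 6.35
ee_pos: [0.5765, -0.0553, 0.0563]
eef_rot: [3.141, -0.001, 0.308]
force: [-0.6, -0.2, 0.5]
grip_width: 0.0505
grip_force: 0.0
```

Call:
jog_arm:
  rows:
    - [[0,0,0],0,0.015]
    - [[0,0,0],0,0.015]
    - [[0,0,0],0,0.015]
    - [[0,0,0],0,0.015]

```text
time_s: 6.68
ee_pos: [0.5764, -0.0554, 0.0559]
eef_rot: [3.141, 0.0, 0.308]
force: [0.6, -4.7, -0.4]
grip_width: 0.0243
grip_force: 2.1
```

Run:
```python
from h import *
c,T,o=shoot("wrist",'w4.png');print(o["ee_pos"],o["eef_rot"],o["grip_width"],o["grip_force"]);pts(c,T,["leg_pointer","mark_line","lever_pivot","lever_knob","knob_grip"])
```

```text
[ 0.5763711  -0.05540144  0.05594141] [3.14134243e+00 1.60708147e-05 3.07868411e-01] 0.02431297088590395 2.1469319611787796
mark_line 0.59 [300. 190.] [ 0.6128 -0.0317  0.026 ]
lever_pivot 0.84 [350. 328.] [ 0.5362 -0.0889  0.026 ]
lever_knob 0.92 [320. 258.] [ 0.5749 -0.0562  0.022 ]
knob_grip 0.97 [321. 289.] [ 0.5768 -0.0558  0.074 ]
```

View pics/w4.png

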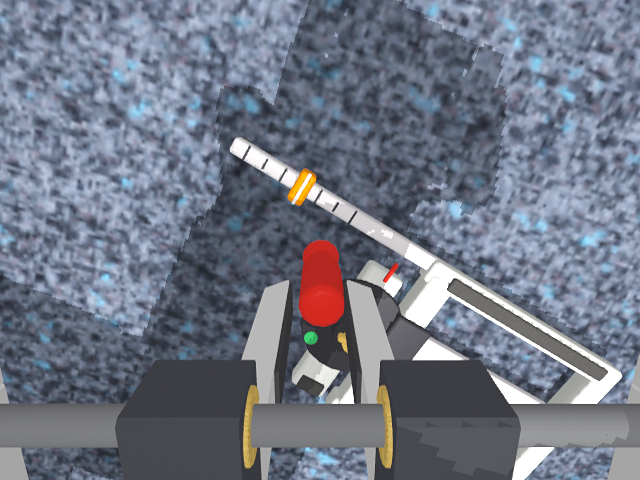

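Call:
jog_arm:
  rows:
    - [[0,0,0],0,0.015]
    - [[0,0,0],0,0.015]
    - [[0,0,0],0,0.015]
    - [[0,0,0],0,0.015]

```text
time_s: 7.32
ee_pos: [0.5763, -0.0553, 0.056]
eef_rot: [3.142, 0.0, 0.308]
force: [2.1, -3.7, -0.0]
grip_width: 0.0208
grip_force: 40.0
```

```bash
cat >> h.py <<'E'
def meas(fn=None,ua=None):
    c,T,o=shoot("wrist",fn);im=c["image"];hsv=cv2.cvtColor(im,cv2.COLOR_RGB2HSV)
    def blobs(lo,hi):
        k,l,s,ce=cv2.connectedComponentsWithStats(cv2.inRange(hsv,lo,hi)[:350],connectivity=8)
        return [(s[i],ce[i],np.argwhere(l==i)[:,::-1]) for i in range(1,k) if s[i,4]>8]
    print("t",o["time_s"],"tcp",np.round(o["ee_pos"],4),"w",o["grip_width"],"gf",o["grip_force"],"F",np.round(o["force"],1))
    bs=[b for b in blobs((8,140,130),(24,255,255))]
    for b in bs: print(" orange",b[0],np.round(onz(c,T,(b[1]+.5)/[640,480],.026),4))
    for b in blobs((0,140,90),(8,255,255)):
        q=np.array([onz(c,T,(p+.5)/[640,480],.022)[:2] for p in b[2]]) 
        ln=" red"
        if b[0][4]<400:
            m=q.mean(0);v=np.linalg.svd(q-m)[2][0] if len(q)>2 else 0
            if v[0]<0:v=-v
            ln+=f" centre {np.round(m,4)} dir {np.degrees(np.arctan2(v[1],v[0])):.1f} tip {np.round(m+v*((q-m)@v).max(),4)}"
        print(ln,b[0])
    pts(c,T,["leg_pointer","mark_line","lever_pivot","knob_grip"])
    return c,T
E
python3 - <<'E'
from h import *
c,T=meas()
a=[onz(c,T,np.array(p)/[640,480],.017)[:2] for p in [(237,144),(425,253)]]
print(a,np.degrees(np.arctan2(*(a[0]-a[1])[::-1])))
a=[onz(c,T,np.array(p)/[640,480],.026)[:2] for p in [(458,280),(618,374)]]
print(a,np.degrees(np.arctan2(*(a[0]-a[1])[::-1])))
E
```

```text
t 7.3167 tcp [ 0.5763 -0.0553  0.056 ] w 0.020806962120034092 gf 39.99474048614502 F [ 2.1 -3.7 -0. ]
 orange [288 168  28  38 464] [ 0.6149 -0.0321  0.026 ]
 orange [337 332   6  16  50] [ 0.5267 -0.085   0.026 ]
 red [ 296  240   45   87 3160]
 red centre [ 0.5792 -0.1013] dir -14.5 tip [ 0.5856 -0.103 ] [383 263  15  19  90]
leg_pointer 0.95 [393. 265.] [ 0.5845 -0.1014  0.022 ]
mark_line 0.62 [299. 191.] [ 0.6122 -0.0309  0.026 ]
lever_pivot 0.89 [351. 328.] [ 0.536  -0.0893  0.026 ]
knob_grip 0.83 [320. 288.] [ 0.5767 -0.0549  0.074 ]
knob_grip 0.65 [298. 189.] [ 0.6216 -0.0298  0.074 ]
[array([0.62614179, 0.01192664]), array([ 0.59666879, -0.11930581])] 77.34218532882412
[array([ 0.58848215, -0.14242668]), array([ 0.55820986, -0.27241793])] 76.89064361889872
```

Call:
jog_arm:
  rows:
    - [[0.0036,-0.006,0],0,0.015]
    - [[0.0036,-0.006,0],0,0.015]
    - [[0.0036,-0.006,0],0,0.015]
    - [[0.0036,-0.006,0],0,0.015]
    - [[0.0036,-0.006,0],0,0.015]
    - [[0.0036,-0.006,0],0,0.015]
    - [[0.0036,-0.006,0],0,0.015]
    - [[0.0036,-0.006,0],0,0.015]
    - [[0.0036,-0.006,0],0,0.015]
    - [[0,0,0],0,0.015]
    - [[0,0,0],0,0.015]

```text
time_s: 8.48
ee_pos: [0.5907, 0.0065, 0.0558]
eef_rot: [-3.141, 0.0, 0.309]
force: [-0.9, -4.4, -0.7]
grip_width: 0.0203
grip_force: 40.0
```

Run:
```python
from h import *
c,T=meas('w5.png')
```

```text
t 8.4833 tcp [0.5907 0.0065 0.0558] w 0.020302629435740596 gf 39.99535024166107 F [-0.9 -4.4 -0.7]
 orange [375 220  28  34 371] [ 0.6163 -0.0283  0.026 ]
 orange [385 229  21  29 147] [ 0.6132 -0.035   0.026 ]
 orange [339 332   3  10  23] [ 0.542  -0.0233  0.026 ]
 red centre [ 0.7611 -0.0855] dir 84.6 tip [ 0.7617 -0.0788] [570   8  28  16 184]
 red [ 296  241   45   86 3170]
 red centre [ 0.5941 -0.0405] dir -13.6 tip [ 0.6006 -0.0421] [384 263  16  19  98]
leg_pointer 0.83 [397. 266.] [ 0.5989 -0.0418  0.022 ]
mark_line 0.57 [390. 241.] [ 0.6137 -0.031   0.026 ]
lever_pivot 0.72 [355. 328.] [ 0.5519 -0.0298  0.026 ]
knob_grip 0.84 [319. 289.] [0.5904 0.0072 0.074 ]
```

View pics/w5.png

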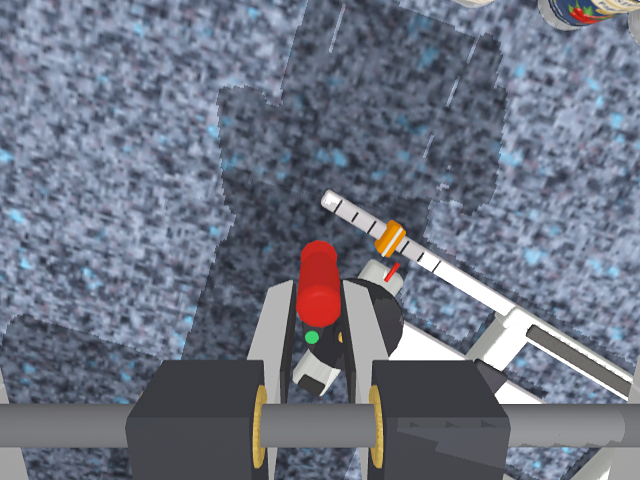

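Call:
jog_arm:
  rows:
    - [[0.0034,-0.0056,0],0,0.015]
    - [[0.0034,-0.0056,0],0,0.015]
    - [[0,0,0],0,0.015]
    - [[0,0,0],0,0.015]
    - [[0,0,0],0,0.015]

```text
time_s: 9.15
ee_pos: [0.5938, 0.0184, 0.0559]
eef_rot: [-3.141, 0.0, 0.308]
force: [-1.8, -3.0, -0.7]
grip_width: 0.0206
grip_force: 40.0
```

Run:
```python
from h import *
c,T=meas()
im=c["image"];x0,y0=370,220
cv2.imwrite('pics/w6.png',cv2.resize(im[y0:y0+75,x0:x0+100],None,fx=8,fy=8,interpolation=cv2.INTER_CUBIC)[:,:,::-1])
np.savez('w6.npz',K=c["K"],T=T)
```

```text
t 9.15 tcp [0.5938 0.0184 0.0559] w 0.020647863276074613 gf 39.992934465408325 F [-1.8 -3.  -0.7]
 orange [497   2   6   2   9] [ 0.7552 -0.0279  0.026 ]
 orange [500   3  29   7 103] [ 0.7557 -0.0349  0.026 ]
 orange [616  25   9   3  11] [ 0.7645 -0.0929  0.026 ]
 orange [390 230  32  37 529] [ 0.6156 -0.0298  0.026 ]
 orange [339 332   3  10  23] [ 0.545  -0.0114  0.026 ]
 red centre [ 0.7611 -0.0858] dir 85.2 tip [ 0.7617 -0.0794] [588  22  27  15 176]
 red [ 296  241   45   86 3169]
 red centre [ 0.5965 -0.0285] dir -13.1 tip [ 0.6032 -0.03  ] [384 263  15  19  90]
leg_pointer 0.87 [398. 267.] [ 0.6016 -0.0308  0.022 ]
mark_line 0.64 [406. 251.] [ 0.6138 -0.0308  0.026 ]
lever_pivot 0.92 [349. 328.] [ 0.5535 -0.0146  0.026 ]
knob_grip 0.82 [319. 289.] [0.5936 0.0194 0.074 ]
```

View pics/w6.png

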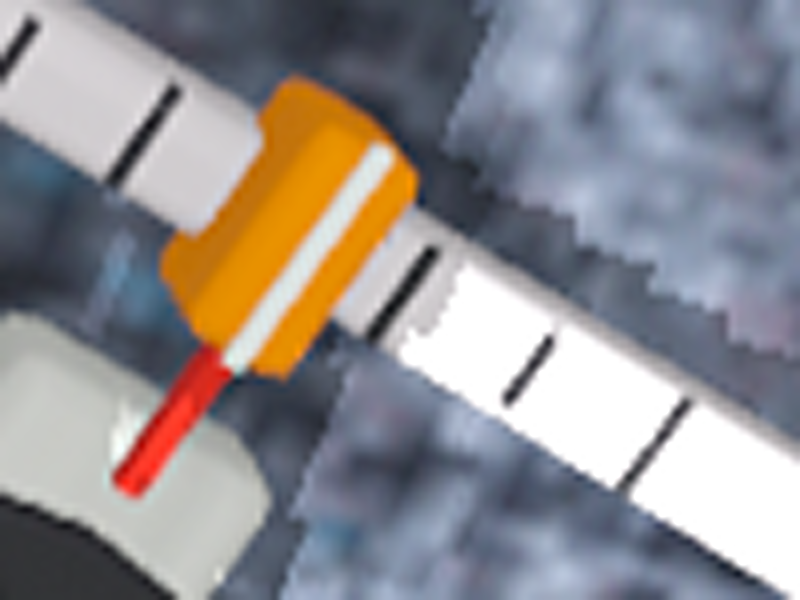

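Run:
```python
from h import *
d=np.load('w6.npz');c=dict(K=d['K']);T=d['T']
f=lambda p,z:onz(c,T,np.array([370+p[0]/8,220+p[1]/8])/[640,480],z)
m=f((308,257),.026);e1=f((383,150),.026);e2=f((232,365),.026);p=f((218,350),.022);p2=f((130,485),.022)
r=[f((175,90),.017),f((115,185),.017)]
for a,b in [(e1,e2),(p,p2)]: v=a-b;print(np.degrees(np.arctan2(v[1],v[0]))+90,np.linalg.norm(v))
for A in (76,76.7,77.4):
    u=np.array([np.cos(np.radians(A)),np.sin(np.radians(A)),0]);x=np.array([u[1],-u[0],0])
    print(A,'pointer-mark along',(p-m)@u,'across',(p-m)@x,'origin',m-.063*x, 'knob-pivot', (np.array([.5937,.0189,0])-(p-.05*x)))
print(m,p)
```

```text
76.59869127071823 0.020318720864550544
78.5414450127521 0.013102687947047739
76 pointer-mark along 5.532785385004859e-05 across -0.010686730915371551 origin [ 0.55257992 -0.01709513  0.026     ] knob-pivot [ 0.03886214  0.03650108 -0.022     ]
76.7 pointer-mark along 0.00018588352523268443 across -0.010685257420577982 origin [ 0.55239828 -0.01784308  0.026     ] knob-pivot [ 0.0390063   0.03709469 -0.022     ]
77.4 pointer-mark along 0.0003164114515141135 across -0.0106821890370055 origin [ 0.55222579 -0.01859319  0.026     ] knob-pivot [ 0.0391432   0.03769001 -0.022     ]
[ 0.61370855 -0.03233621  0.026     ] [ 0.60335264 -0.02969718  0.022     ]
```

Call:
jog_arm:
  rows:
    - [[-0.003,-0.0053,0],0,0.015]
    - [[-0.0035,-0.0049,0],0,0.015]
    - [[-0.0041,-0.0046,0],0,0.015]
    - [[0,0,0],0,0.015]
    - [[0,0,0],0,0.015]

```text
time_s: 9.82
ee_pos: [0.5792, 0.0297, 0.0559]
eef_rot: [-3.141, 0.0, 0.308]
force: [-1.8, -3.7, -2.2]
grip_width: 0.0207
grip_force: 40.0
```

Run:
```python
from h import *
c,T=meas()
im=c["image"];cv2.imwrite('pics/w7.png',cv2.resize(im[200:350,300:500],None,fx=4,fy=4,interpolation=cv2.INTER_CUBIC)[:,:,::-1])
np.savez('w7.npz',K=c["K"],T=T)
```

```text
t 9.8167 tcp [0.5792 0.0297 0.0559] w 0.02069454549743621 gf 39.98948156833649 F [-1.8 -3.7 -2.2]
 orange [414 214  29  34 410] [ 0.6158 -0.0276  0.026 ]
 orange [445 223   4   4   9] [ 0.6221 -0.0368  0.026 ]
 orange [427 228  16  23  84] [ 0.6105 -0.0341  0.026 ]
 orange [376 313  23  26 286] [ 0.5482 -0.0258  0.026 ]
 red centre [ 0.7614 -0.085 ] dir 78.9 tip [ 0.7624 -0.0796] [621   0  19  15 169]
 red [ 296  241   45   86 3150]
 red centre [ 0.5966 -0.0285] dir -13.5 tip [ 0.6032 -0.0301] [409 247  15  20  95]
leg_pointer 0.57 [421. 251.] [ 0.6014 -0.0297  0.022 ]
mark_line 0.97 [430. 234.] [ 0.6138 -0.0294  0.026 ]
lever_pivot 0.78 [377. 314.] [ 0.5541 -0.0172  0.026 ]
knob_grip 0.65 [318. 288.] [0.5795 0.0308 0.074 ]
```

View pics/w7.png

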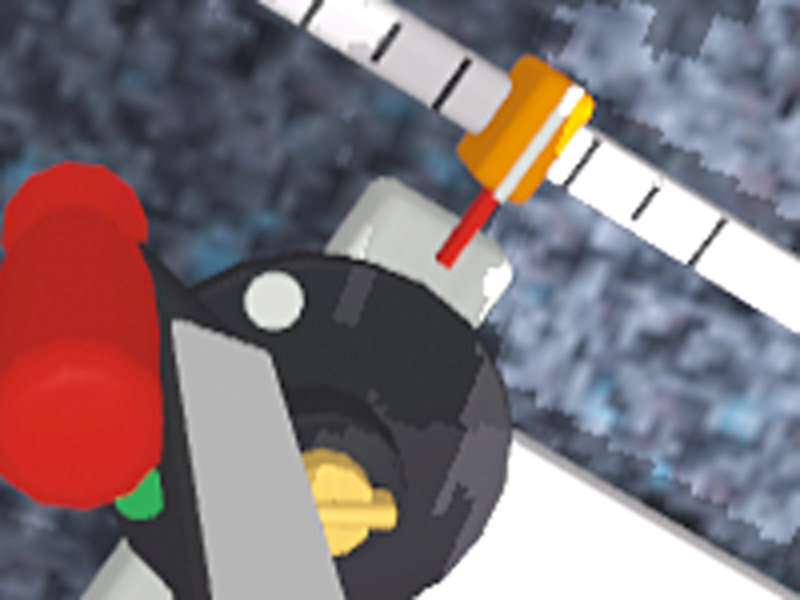

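Call:
jog_arm:
  rows:
    - [[-0.0045,-0.004,0],0,0.015]
    - [[-0.0049,-0.0035,0],0,0.015]
    - [[-0.0054,-0.003,0],0,0.015]
    - [[0,0,0],0,0.015]
    - [[0,0,0],0,0.015]

```text
time_s: 10.48
ee_pos: [0.5621, 0.0351, 0.056]
eef_rot: [3.141, -0.0, 0.308]
force: [0.3, -4.2, -3.6]
grip_width: 0.0207
grip_force: 40.0
```

Run:
```python
from h import *
c,T=meas()
```

```text
t 10.4833 tcp [0.5621 0.0351 0.056 ] w 0.020667926964745394 gf 39.987781047821045 F [ 0.3 -4.2 -3.6]
 orange [432 191  30  33 410] [ 0.6152 -0.0273  0.026 ]
 orange [450 200  18  25 113] [ 0.615  -0.0353  0.026 ]
 orange [381 291  37  27 659] [ 0.5473 -0.023   0.026 ]
 red centre [ 0.5966 -0.0289] dir -13.9 tip [ 0.6028 -0.0305] [428 225  16  20  98]
 red [ 296  241   45   86 3124]
leg_pointer 0.68 [441. 226.] [ 0.603  -0.0301  0.022 ]
mark_line 0.8 [452. 212.] [ 0.6134 -0.031   0.026 ]
lever_pivot 0.86 [393. 293.] [ 0.5536 -0.0163  0.026 ]
knob_grip 0.59 [317. 290.] [0.5612 0.0365 0.074 ]
```

Call:
jog_arm:
  rows:
    - [[-0.0056,-0.0023,0],0,0.015]
    - [[-0.0058,-0.0017,0],0,0.015]
    - [[-0.006,-0.0011,0],0,0.015]
    - [[0,0,0],0,0.015]
    - [[0,0,0],0,0.015]

```text
time_s: 11.15
ee_pos: [0.5441, 0.0345, 0.056]
eef_rot: [3.141, -0.001, 0.308]
force: [1.4, -5.7, -4.8]
grip_width: 0.0206
grip_force: 40.0
```

Run:
```python
from h import *
c,T=meas()
```

```text
t 11.15 tcp [0.5441 0.0345 0.056 ] w 0.020565439598227063 gf 39.985923171043396 F [ 1.4 -5.7 -4.8]
 orange [442 163  31  34 441] [ 0.6146 -0.0273  0.026 ]
 orange [457 170  23  30 154] [ 0.6132 -0.0349  0.026 ]
 orange [394 264  34  29 693] [ 0.5481 -0.0238  0.026 ]
 red centre [ 0.5965 -0.0298] dir -14.0 tip [ 0.6028 -0.0314] [439 198  17  20 106]
 red [ 296  240   45   86 3088]
leg_pointer 0.97 [451. 203.] [ 0.5999 -0.0305  0.022 ]
mark_line 0.74 [463. 180.] [ 0.6148 -0.0303  0.026 ]
mark_line 0.21 [590. 371.] [ 0.5223 -0.1632  0.026 ]
lever_pivot 0.85 [405. 269.] [ 0.5533 -0.0183  0.026 ]
knob_grip 0.83 [318. 289.] [0.5438 0.0356 0.074 ]
```

Call:
jog_arm:
  rows:
    - [[-0.0057,-0.001,0],0,0.015]
    - [[-0.0058,-0.0001,0],0,0.015]
    - [[0,0,0],0,0.015]
    - [[0,0,0],0,0.015]

```text
time_s: 11.73
ee_pos: [0.5331, 0.032, 0.056]
eef_rot: [3.141, -0.001, 0.308]
force: [4.2, -5.5, -7.0]
grip_width: 0.0206
grip_force: 40.0
```

Run:
```python
from h import *
c,T=meas()
```

```text
t 11.7333 tcp [0.5331 0.032  0.056 ] w 0.020632895881099792 gf 39.983192682266235 F [ 4.2 -5.5 -7. ]
 orange [445 144  32  35 456] [ 0.6142 -0.0274  0.026 ]
 orange [460 150  23  31 164] [ 0.613  -0.0349  0.026 ]
 orange [398 246  31  31 700] [ 0.5487 -0.0234  0.026 ]
 red centre [ 0.5967 -0.0296] dir -14.6 tip [ 0.6034 -0.0314] [442 179  18  21 112]
 red [ 296  240   45   86 3061]
leg_pointer 0.71 [407. 251.] [ 0.5526 -0.0188  0.022 ]
leg_pointer 0.56 [456. 182.] [ 0.6013 -0.0311  0.022 ]
mark_line 0.74 [468. 162.] [ 0.6148 -0.0318  0.026 ]
lever_pivot 0.77 [409. 252.] [ 0.5534 -0.019   0.026 ]
knob_grip 0.67 [318. 289.] [0.5326 0.0329 0.074 ]
```

Call:
jog_arm:
  rows:
    - [[-0.0035,-0.0003,0],0,0.015]
    - [[-0.003,0.0006,0],0,0.015]
    - [[0,0,0],0,0.015]
    - [[0,0,0],0,0.015]
    - [[0,0,0],0,0.015]

```text
time_s: 12.4
ee_pos: [0.5274, 0.0297, 0.056]
eef_rot: [3.141, -0.002, 0.308]
force: [5.2, -7.0, -7.5]
grip_width: 0.0207
grip_force: 40.0
```

Run:
```python
from h import *
c,T=meas()
```

```text
t 12.4 tcp [0.5274 0.0297 0.056 ] w 0.020715566717884375 gf 39.980791211128235 F [ 5.2 -7.  -7.5]
 orange [445 133  32  36 459] [ 0.614  -0.0275  0.026 ]
 orange [460 140  24  31 170] [ 0.613  -0.0349  0.026 ]
 orange [398 235  29  33 701] [ 0.549  -0.0232  0.026 ]
 red centre [ 0.5967 -0.0294] dir -14.0 tip [ 0.6032 -0.0311] [441 168  18  22 115]
 red [ 296  240   45   85 3033]
leg_pointer 0.57 [456. 169.] [ 0.6029 -0.0304  0.022 ]
mark_line 0.87 [467. 152.] [ 0.6141 -0.0313  0.026 ]
lever_pivot 0.85 [408. 242.] [ 0.5532 -0.0187  0.026 ]
knob_grip 0.64 [318. 290.] [0.5264 0.0307 0.074 ]
knob_grip 0.25 [595. 353.] [ 0.5365 -0.1202  0.074 ]
```

Call:
jog_arm:
  rows:
    - [[-0.002,-0.0005,0],0,0.015]
    - [[0,0,0],0,0.015]
    - [[0,0,0],0,0.015]
    - [[0,0,0],0,0.015]

```text
time_s: 12.98
ee_pos: [0.5255, 0.0295, 0.056]
eef_rot: [3.14, -0.002, 0.308]
force: [7.0, -6.6, -9.0]
grip_width: 0.0207
grip_force: 40.0
```

Run:
```python
from h import *
c,T=meas()
im=c["image"];cv2.imwrite('pics/w8.png',cv2.resize(im[120:320,280:500],None,fx=3.6,fy=3,interpolation=cv2.INTER_CUBIC)[:,:,::-1])
np.savez('w8.npz',K=c["K"],T=T)
```

```text
t 12.9833 tcp [0.5255 0.0295 0.056 ] w 0.020719499029155937 gf 39.97831642627716 F [ 7.  -6.6 -9. ]
 orange [446 130  32  36 463] [ 0.6139 -0.0275  0.026 ]
 orange [461 136  24  32 172] [ 0.6131 -0.0349  0.026 ]
 orange [398 230  29  34 695] [ 0.5494 -0.0223  0.026 ]
 red centre [ 0.5969 -0.0286] dir -14.5 tip [ 0.6034 -0.0303] [441 164  18  22 115]
 red [ 296  240   45   85 3019]
mark_line 0.9 [469. 151.] [ 0.6129 -0.0321  0.026 ]
lever_pivot 0.8 [405. 238.] [ 0.5535 -0.0158  0.026 ]
knob_grip 0.67 [321. 288.] [0.5259 0.0295 0.074 ]
```

View pics/w8.png

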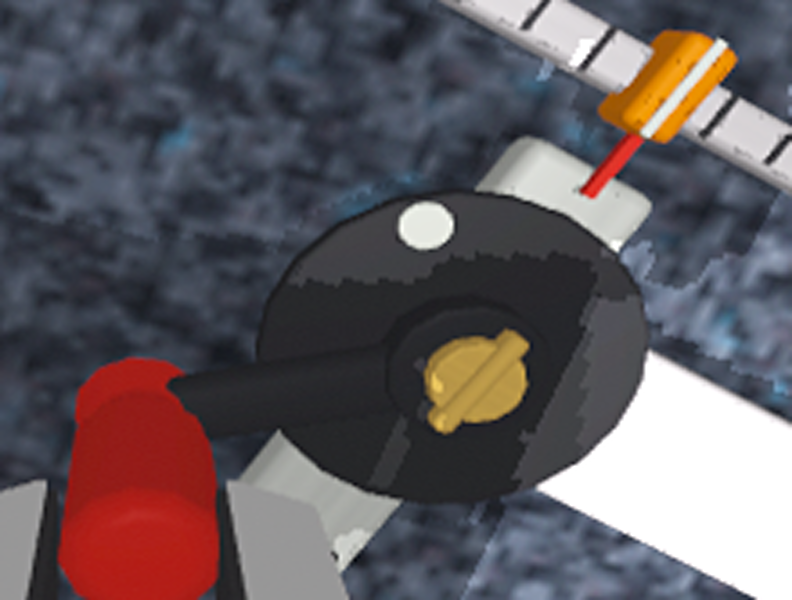

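```bash
python3 -c "
from station import *
print(hand_in())"
```

```text
the job is handed in; nothing more can be done
None
```

The job is handed in. By my last wrist-camera measurement the lever is closed (about 0.005 rad, give or take 0.03), the pointer is within about 1 mm of the white line, and the gripper still holds the knob at 40 N. The clip had not visibly shifted. I did not re-measure the bystanders, but the arm stayed clear of them. The station gave no verdict.

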